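# Load a glass mount under the light stage's sprung clips

## Robot

A 6-joint arm with a two-finger parallel gripper is mounted at the origin on the work surface. World frame = base frame: x ahead of the robot, y to its left, z up, the work surface at z = 0. Lengths are in mm, angles in rad, forces in N, time in s.
With the tool pointing down it reaches from about 350 to 925 mm from the base axis. Payload 6.4 kg.
Tool frame: the origin (TCP) lies midway between the tips of the shut fingers; the grasp point (between the pads) lies 19 mm behind it; x points along the fingers, z is the direction in which the jaws open and shut, and the axes are right-handed (so a half turn about x gives the same grasp; the last joint's range is limited). The gripper opens to 94 mm and grips with 3 to 60 N. Pads are 16 mm wide; open, the fingers measure 119 mm over their backs; the gripper's body (75 mm by 177 mm) begins 78 mm behind the grasp point.
Start: joints at [-1.406, 0.245, 1.558, -0, 1.339, -0.174], TCP at [216.036, -613.06, 205.455] pointing down, gripper open.
Joint ranges: [-3.13, 3.13], [-1.02, 2.26], [0.13, 2.54], [-0.95, 4.09], [0.21, 2.88], [-2.74, 2.74]. Speed limits (rad/s): [2.57, 2.57, 3.14, 3.14, 3.14, 3.14].

## Interface

Orientations are given as a unit quaternion [w, x, y, z].
In Python, from bench import status, grab_frame, robot gives the robot as it stands. The module is installed in compiled form; this text tells all that it offers.
- The arm moves only by the shell command python3 -m inch 'ROWS' [FORCE]. ROWS is JSON, a list that holds one entry, the list of rows, each a list of 5 numbers: the shift along the tool's x, y, z in mm, then the turn about the tool's x in degrees, then the opening, from 0 (shut) to 1 (fully open). A call has 1 to 8 rows; each row shifts and turns the commanded pose from where the row before left it, along the tool's axes as they then stand; what a row does not reach is not made up. A row lasts 1/8 s, in which the tool goes at most 62.5 mm and 10.7 degrees, less where a joint would pass 70% of its speed; a pose out of reach is approached as far as the arm can. A call is refused whole if a number of a shift passes 62.5 or a number of a turn 10.7, either way. A call with a gripper value outside its range is refused whole. The fingers move at their own pace and stop on an object; FORCE is the grip in N (left out, the last holds). Time passes only in rows, so rows that do not move let the fingers close. It gives the time, the measured TCP pose, the force and the opening at its end, in the units of the state.
- status.state(): the state, without advancing time (a new reading comes with each control period).
- grab_frame(name): name is "scene" or "top" or "wrist"; returns a dict with "frame" (480x640x3 uint8, blue, green, red), "z_map" (480x640 float32, mm along the optical axis (not along the pixel's ray), 0 where there is no reading), "K" (3x3 intrinsics, pixels), "D" ([k1, k2, p1, p2, k3] as OpenCV has them; the pictures are not rectified), "pose" (4x4, takes a point from camera to world coordinates); the wrist camera has in their place "T_tool_cam" (4x4, takes a point from camera to tool coordinates, whose origin is the TCP and whose axes are the tool frame's). Camera axes: x right, y down, z forward; pixel columns grow to the right and rows downward; lengths in mm; the calibration is good to about 2 mm. A picture is of the moment at which its call begins: read the wrist's pose just before it.
- robot.close_job(): hands the job in, once; it reports no verdict.
The state is a dict: "time": time; "joints": joint angles; "joint_velocities": joint speeds; "joint_efforts": joint torques, N m; "position": TCP position; "orientation": TCP orientation; "ft_force": force on the tool from outside, world axes, zero at the start; "wrist_torque": the same for the moment, N m; "gripper_width": finger opening in mm.
Only numpy, scipy, OpenCV 4.12 (cv2) and the standard library are available. Lean on these libraries where they do the work, as an engineer would, in place of code of your own. Each camera call takes 0.05 s, during which the arm holds its last target.

## Task

Make the light stage ready for inspecting the mounted fan fragment: lift the dark window cover by its grip just clear of its seat, slide it sideways low over the deck and leave it lying flat in its side channel, up to the end stop. Then push the glass plate along the deck, without lifting it, under the two sprung clips until it is fully home against the back stop and both clips have ridden over its front rail and snapped down onto the glass. Leave the brush, jar and loupe where they are.

Things in the scene. Friction and masses are not known exactly. Their poses are not given: they have to be found in the camera images.
- stage: Fixed white light box, grey deck 40 mm above the table. z up, x = push direction (away from the robot), y = left. Origin: on the table, under the home plate's centre. mm in its frame: plate lane on the deck from x=-195 to the back stop at x=55, between fences 8 high, inner faces y=-60 (up to x=60) and y=60 (only x=-195 to -65).
- window (a point): Centre of the lit window recess in the deck, at deck level; axes as the stage. Recess 58 (x) x 84 (y) x 6 mm deep; in stage frame its centre is x=-17, y=0. The cover starts in it with 2 mm play each side.
- channel_park (a point): Point on the deck (z=40) where the cover's centre lies when fully parked: stage x=-17, y=119. Axes as the stage. Channel: deck-level floor between two rails along y, 8 high, inner faces 31 mm to either side in x, from stage y=86 (flared mouth from y=70) to an end stop with its face at y=159.
- back_stop (a point): Middle of the dark back stop's face at deck level (stage x=55, y=0), 6 mm high. Behind it, at stage x=73 to 89, stand the clip brackets, 22 mm high above the deck.
- cover_grip (a point): Grasp point of the loose dark window cover, 150 g: steel plate 54 (x) x 80 (y) x 5 mm with an upright black grip bar on its centre, 40 (x) x 14 (y), top 45 above the underside. The point is in the bar, 34 above the underside. Seated, the underside is 6 below the deck and the bar blocks the plate; lift over 6 mm, then slide to +y. Axes as the stage.
- plate: Loose glass plate 110 x 110 x 5 mm, 220 g, with a fan fragment. Origin: underside centre; x to its front. Blue push bar along the rear edge, x=-55 to -43, top 16 above the underside, 106 long. Front rail: slopes up from 2 high at x=55 to 10 at x=41, flat to 38, down to the glass at 33. Starts in the lane 107 to 132 short of home. Home: origin at stage x=0, axes as the stage.
- clip_left (a joint): Sprung dark clip, red tip, at stage y=30, hinged at x=81, 15 mm above the deck; its arm reaches back to a free-turning nose roller, 12 mm diameter, at x=27. 0 = down, nose 1 mm above the deck; grows (rad) as the nose rises: about 0.08 on the glass, 0.17 on the front rail. Presses 1 to 2.5 N; pushing the plate under both takes 5 to 10 N.
- clip_right (a joint): The same clip at stage y=-30.
- brush: Bystander: brush 180 mm long lying on the table to the right of the stage.
- jar: Bystander: jar, 60 mm diameter, 75 mm high, standing to the right of the stage.
- loupe: Bystander: black loupe, 48 mm diameter, 45 mm high, standing to the right of the stage.
There are look-alikes about, which are no part of the job. Leave any pink look-alike of the part that bears cover_grip alone.

How it is judged (in metres and radians):
On the way:
1. the cover lies flat in its side channel, clear of the plate's lane (y of cover_grip in the frame of stage above 0.103 m and z of cover_grip in the frame of stage below 0.0775 m and x of cover_grip in the frame of stage between -0.025 and -0.009 m and angle between cover_grip's own z axis and vertical below 0.06 rad), for 0.2 s.
At the end, for the whole second after the job is handed in: Cover flat in its channel, centre within 16 mm of the end-stop position and 8 mm of the channel's middle line; plate flat on the deck, at rest, square within 0.06 rad, within 4 mm of the back stop; both clips snapped down on the glass (joints 0.05 to 0.115 rad) (all of step 1 and x of plate in the frame of stage above -0.004 m and z of plate in the frame of stage between 0.038 and 0.042 m and angle between plate's own z axis and vertical below 0.03 rad and angle between the x axis of plate and the x axis of stage, either way round below 0.06 rad and value of joint clip_left between 0.05 and 0.115 rad and value of joint clip_right between 0.05 and 0.115 rad and linear speed of plate below 0.01 m/s); the robot touches nothing.
It fails at once if the cover is carried high (more than 60 mm above the deck) instead of slid low (z of cover_grip in the frame of stage above 0.134 m).
It fails at once if the plate is lifted off the deck (more than 20 mm) or tipped (z of plate in the frame of stage above 0.06 m or angle between plate's own z axis and vertical above 0.3 rad).
It fails at once if the brush is disturbed (moved more than 30 mm) (distance of brush from where it was at the start of the episode above 0.03 m).
It fails at once if the jar is disturbed (moved more than 30 mm) (distance of jar from where it was at the start of the episode above 0.03 m).
It fails at once if the loupe is disturbed (moved more than 30 mm) (distance of loupe from where it was at the start of the episode above 0.03 m).
It also fails if it takes over 48 s, if anything falls off the work surface, if the arm or the gripper's body presses on something with over 40 N, if the wrist force passes 120 N, or if a joint passes its speed limit or range.

## Working session

There is one attempt and no reset: what is moved stays moved. The work goes in short steps, Python scripts to look and compute and a shell command to move; the robot and the scene stay as the last step left them, time stands still between calls to the robot, and variables do not carry over. Pictures are saved under pics/ and viewed, and the job is handed in when it is done.

```bash
ls; mkdir -p pics; cat > h.py <<'E'
import numpy as np, cv2
from bench import status, grab_frame, robot
from scipy.spatial.transform import Rotation as R
def toolT():
    s=status.state(); q=s['orientation']; T=np.eye(4)
    T[:3,:3]=R.from_quat([q[1],q[2],q[3],q[0]]).as_matrix(); T[:3,3]=s['position']; return T
def snap(name,fn):
    T=toolT(); f=grab_frame(name)
    P=np.array(f['pose']) if 'pose' in f else T@np.array(f['T_tool_cam'])
    cv2.imwrite(f'pics/{fn}.png',f['frame'])
    np.savez(f'pics/{fn}.npz',frame=f['frame'],z=f['z_map'],K=f['K'],D=f['D'],P=P); return f
def px(fn,uv,plane=None):
    d=np.load(f'pics/{fn}.npz'); out=[]
    for u,v in uv:
        n=cv2.undistortPoints(np.array([[[u,v]]],float),d['K'],d['D'])[0,0]
        ray=np.array([n[0],n[1],1.]);P=d['P']
        if plane is None:
            z=d['z'][int(round(v)),int(round(u))]
        else:
            r=P[:3,:3]@ray; z=(plane-P[2,3])/r[2]
        out.append(P[:3,:3]@(ray*z)+P[:3,3])
    return np.array(out)
def crop(fn,x0,y0,x1,y1,k,out):
    im=cv2.imread(f'pics/{fn}.png')[y0:y1,x0:x1]
    cv2.imwrite(f'pics/{out}.png',cv2.resize(im,None,fx=k,fy=k,interpolation=cv2.INTER_CUBIC))
E
python3 - <<'E'
from h import *
s=status.state(); print(s)
snap('scene','s0'); snap('top','t0')
print(toolT().round(3))
E
```

```text
pics
{'time': 0.0, 'joints': array([-1.40612016e+00,  2.45795843e-01,  1.55899595e+00, -5.42696459e-06,
        1.33868262e+00, -1.74117086e-01]), 'joint_velocities': array([ 4.76079403e-04, -3.40071930e-04,  1.00975578e-03, -2.34258169e-04,
        4.14321489e-05, -9.97125642e-04]), 'joint_efforts': array([-2.15550877e-03, -4.15840852e+01, -3.14598656e+01,  6.83520664e-02,
        3.32947215e-02, -1.45124495e-04]), 'position': array([ 215.92206081, -612.4606194 ,  204.36673046]), 'orientation': array([ 0.57666762,  0.40902031,  0.57760669, -0.40807763]), 'ft_force': array([-0.15925997, -0.22214345, -0.8642478 ]), 'wrist_torque': array([ 0.00129362, -0.04212661, -0.05649367]), 'gripper_width': 93.80796916210097}
[[-0.00000e+00  9.43000e-01  3.32000e-01  2.15946e+02]
 [ 2.00000e-03  3.32000e-01 -9.43000e-01 -6.12523e+02]
 [-1.00000e+00  0.00000e+00 -2.00000e-03  2.04510e+02]
 [ 0.00000e+00  0.00000e+00  0.00000e+00  1.00000e+00]]
```

View pics/s0.png

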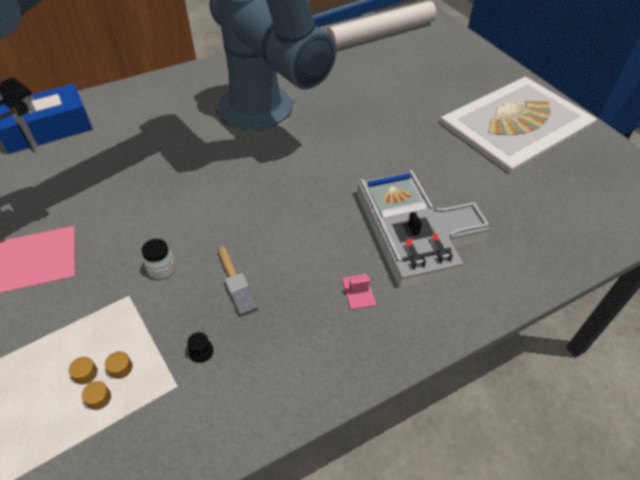

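View pics/t0.png

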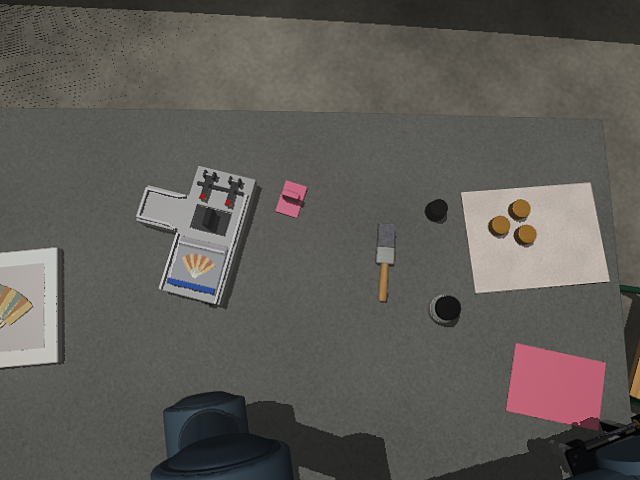

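```bash
python3 - <<'E'
from h import *
crop('t0',120,150,320,320,4,'t0c')
print(px('t0',[(215,200),(212,215),(240,190)]))
E
```

```text
[[680.73621015  93.66912508  43.20132552]
 [638.91278031  92.43027681  71.37650353]
 [705.90249484  38.09550062  41.58985725]]
```

View pics/t0c.png

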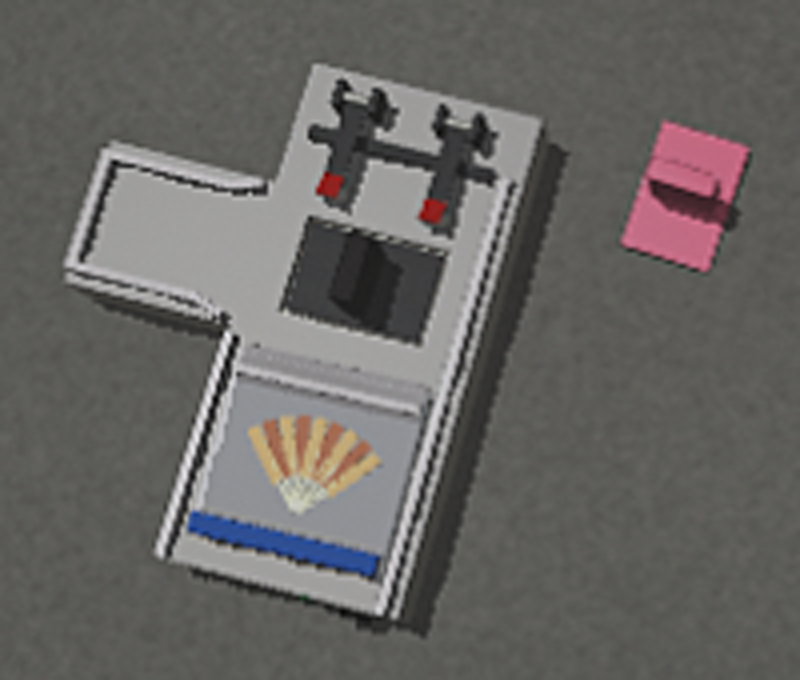

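The top view shows the stage with the push direction up and to the right, about −15° yaw. The dark cover sits in its recess around crop (360,280), and the plate's blue bar is near the lower end. The pink look-alike is to the right of the stage.

```bash
cat >> h.py <<'E'
def fit2d(S,W):
    S=np.array(S,float);W=np.array(W,float)[:,:2]
    ms,mw=S.mean(0),W.mean(0);a=S-ms;b=W-mw
    th=np.arctan2((a[:,0]*b[:,1]-a[:,1]*b[:,0]).sum(),(a*b).sum())
    c,s=np.cos(th),np.sin(th);M=np.array([[c,-s],[s,c]]);t=mw-M@ms
    return th,t,(S@M.T+t-W)
E
python3 - <<'E'
from h import *
uv=[(120+x/4,150+y/4) for x,y in [(310,215),(447,252),(420,345),(280,310)]]
w=px('t0',uv,40);print(w.round(1)); print(px('t0',uv).round(1))
S=[(12,42),(12,-42),(-46,-42),(-46,42)]
th,t,r=fit2d(S,w);print(np.degrees(th),t,r.round(1))
c=[(120+x/4,150+y/4) for x,y in [(345,263),(365,268),(200,522),(375,565)]]
print(px('t0',c).round(1))
f=grab_frame('wrist');print(f['T_tool_cam'].round(3),f['K'])
E
```

```text
[[672.  133.8  40. ]
 [651.8  54.5  40. ]
 [597.8  66.9  40. ]
 [616.4 147.2  40. ]]
[[672.1 133.9  39.5]
 [653.2  55.4  34.4]
 [599.3  68.4  31.9]
 [616.9 147.9  37.3]]
-13.519679708943649 [651.03565931  96.62204192] [[ 0.5  0.8]
 [ 1.1 -1.5]
 [-1.3 -0.4]
 [-0.2  1. ]]
[[634.5 102.7  81.8]
 [633.6  93.1  74.8]
 [494.4 179.5  54.1]
 [473.2  82.7  52.8]]
[[-0.00000e+00 -2.42000e-01  9.70000e-01 -1.79076e+02]
 [-1.00000e-03 -9.70000e-01 -2.42000e-01  7.04440e+01]
 [ 1.00000e+00 -1.00000e-03 -0.00000e+00 -2.08000e-01]
 [ 0.00000e+00  0.00000e+00  0.00000e+00  1.00000e+00]] [[399.91632986   0.         318.57019087]
 [  0.         399.91632986 237.29458935]
 [  0.           0.           1.        ]]
```

```bash
python3 -m inch '[[[0,39,-33,0,1],[0,39,-33,0,1],[0,39,-33,0,1],[0,39,-33,0,1],[0,39,-33,0,1],[0,39,-33,0,1],[0,39,-33,0,1],[0,39,-33,0,1]]]'; python3 -m inch '[[[0,39,-33,0,1],[0,39,-33,0,1],[0,39,-33,0,1],[0,39,-33,0,1],[0,39,-33,0,1],[0,39,-33,0,1],[0,39,-33,0,1],[0,39,-33,0,1]]]';  python3 -m inch '[[[0,0,0,8,1],[0,0,0,8,1],[0,0,0,8,1],[0,0,0,8,1],[0,0,0,0,1],[0,0,0,0,1]]]'
python3 - <<'E'
from h import *
print(toolT().round(3)); snap('wrist','w0')
E
```

```text
time: 1.15
position: [423.0, -258.7, 205.3]
orientation: [0.577, 0.409, 0.577, -0.409]
ft_force: [1.2, -0.7, 0.3]
gripper_width: 94.4
time: 2.15
position: [629.6, 93.9, 205.1]
orientation: [0.577, 0.408, 0.577, -0.409]
ft_force: [-0.0, -0.4, 0.2]
gripper_width: 93.9
time: 2.9
position: [629.0, 92.3, 205.3]
orientation: [-0.443, -0.551, -0.443, 0.551]
ft_force: [-0.2, -0.7, -0.2]
gripper_width: 94.0
[[-0.00000e+00  9.76000e-01 -2.16000e-01  6.28978e+02]
 [-0.00000e+00 -2.16000e-01 -9.76000e-01  9.23120e+01]
 [-1.00000e+00 -0.00000e+00  0.00000e+00  2.05265e+02]
 [ 0.00000e+00  0.00000e+00  0.00000e+00  1.00000e+00]]
```

View pics/w0.png

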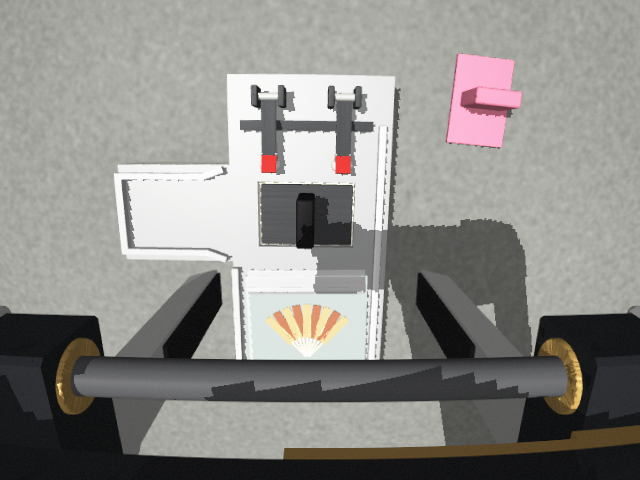

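Wrist view: the recess spans about (258,182)–(354,246), with the black grip bar at about (305,220). I'll enlarge it next.

```bash
python3 - <<'E'
from h import *
crop('w0',220,150,400,300,4.4,'w0c')
E
```

```text
(no output)
```

View pics/w0c.png

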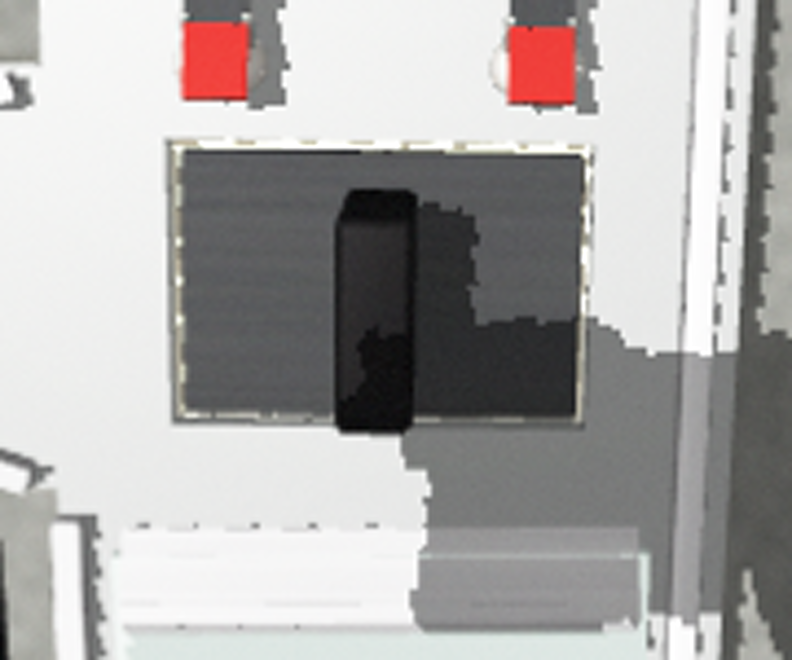

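```bash
python3 - <<'E'
from h import *
g=lambda L:[(220+(x+.5)/4.4-.5,150+(y+.5)/4.4-.5) for x,y in L]
w=px('w0',g([(167,140),(593,147),(582,428),(172,422)]),40)
print(w.round(1),np.linalg.norm(w-np.roll(w,1,0),axis=1).round(1))
S=[(12,42),(12,-42),(-46,-42),(-46,42)]
th,t,r=fit2d(S,w);print(np.degrees(th),t,r.round(1))
b=px('w0',g([(337,218),(414,218),(410,432),(338,432)]),79);print(b.round(1),b.mean(0),np.linalg.norm(b-np.roll(b,1,0),axis=1))
print(px('w0',g([(375,300),(250,250),(100,300)])).round(1))
c,s=np.cos(th),np.sin(th);M=np.array([[c,-s],[s,c]])
print('win',M@[-17,0]+t,'park',M@[-17,119]+t)
T=toolT()
print('tool delta to bar',T[:3,:3].T@(np.r_[b.mean(0)[:2],49]-T[:3,3]), 'jawdir',np.degrees(np.arctan2(T[1,2],T[0,2])))
fr=px('w0',g([(115,550),(645,550)]),42);print(fr, (fr[:,:2]-t)@M)
E
```

```text
[[673.5 136.6  40. ]
 [654.   55.6  40. ]
 [598.6  69.   40. ]
 [617.9 150.   40. ]] [57.2 83.3 57.  83.3]
-13.496855551280747 [652.55464394  98.85233978] [[ 0.5  0.3]
 [ 0.4 -0.4]
 [-0.6 -0.3]
 [-0.3  0.4]]
[[656.5 104.3  79. ]
 [653.6  91.1  79. ]
 [615.9 100.4  79. ]
 [618.7 113.   79. ]] [636.15074616 102.19714368  79.        ] [38.82334434 13.46620367 38.821005   12.96751664]
[[640.7 101.1  78.6]
 [648.6 126.2  38.8]
 [645.4 157.9  39.3]]
win [636.02413752 102.82000376] park [663.79778539 218.53354871]
tool delta to bar [156.33081501   4.86565066 -11.21747918] jawdir -102.50120948275719
[[594.49683323 168.0692286   42.        ]
 [570.85208245  61.49682475  42.        ]] [[-72.60908056  53.75507887]
 [-70.72768152 -55.39258185]]
```

```bash
python3 -m inch '[[[0,5,-11,1,0.5],[40,0,0,0,0.5],[40,0,0,0,0.5],[40,0,0,0,0.5],[20,0,0,0,0.5],[14,0,0,0,0.5],[0,0,0,0,0.5]]]' 30
python3 - <<'E'
from h import *
print(toolT().round(3)); snap('wrist','w1')
E
```

```text
time: 3.82
position: [636.5, 102.1, 51.3]
orientation: [-0.437, -0.556, -0.437, 0.556]
ft_force: [0.3, -0.2, -0.2]
gripper_width: 46.8
[[-0.00000e+00  9.72000e-01 -2.35000e-01  6.36455e+02]
 [ 0.00000e+00 -2.35000e-01 -9.72000e-01  1.02089e+02]
 [-1.00000e+00 -0.00000e+00  0.00000e+00  5.12800e+01]
 [ 0.00000e+00  0.00000e+00  0.00000e+00  1.00000e+00]]
```

View pics/w1.png

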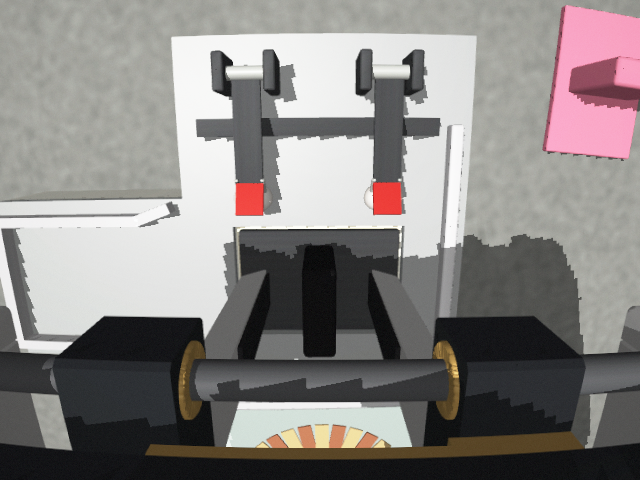

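The bar (~319,300) is centred between the fingers (~265 to 370), so I'll close on it.

```bash
python3 -m inch '[[[0,0,0,0,0],[0,0,0,0,0],[0,0,0,0,0],[0,0,0,0,0],[0,0,0,0,0],[0,0,0,0,0]]]' 40;  python3 -m inch '[[[-4,0,0,0,0],[-4,0,0,0,0],[-2,0,0,0,0],[0,0,0,0,0]]]'
python3 - <<'E'
from h import *
print(toolT().round(3)); snap('wrist','w2')
E
```

```text
time: 4.62
position: [636.5, 101.9, 51.8]
orientation: [0.437, 0.556, 0.437, -0.556]
ft_force: [-0.9, -0.6, 2.7]
gripper_width: 13.9
time: 5.12
position: [636.4, 102.0, 61.6]
orientation: [0.437, 0.556, 0.437, -0.556]
ft_force: [0.4, 0.2, -1.0]
gripper_width: 13.8
[[ 0.00000e+00  9.72000e-01 -2.35000e-01  6.36449e+02]
 [ 0.00000e+00 -2.35000e-01 -9.72000e-01  1.01974e+02]
 [-1.00000e+00  0.00000e+00 -0.00000e+00  6.16380e+01]
 [ 0.00000e+00  0.00000e+00  0.00000e+00  1.00000e+00]]
```

View pics/w2.png

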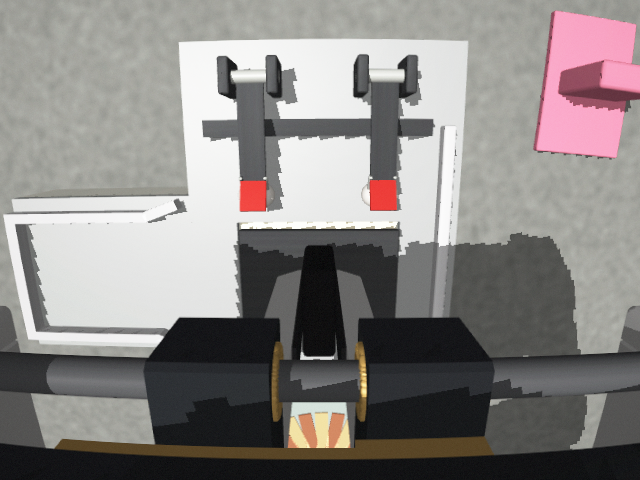

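```bash
python3 -m inch '[[[0,0,-15,0,0],[0,0,-17,0,0],[0,0,-17,0,0],[0,0,-17,0,0],[0,0,-17,0,0],[0,0,-17,0,0],[0,0,-12,0,0],[0,0,-6,0,0]]]';  python3 -m inch '[[[0,0,0,0,0],[2,0,0,0,0],[1.5,0,0,0,0],[0,0,0,0,0]]]'
python3 - <<'E'
from h import *
print(toolT().round(3)); snap('wrist','w3')
E
```

```text
time: 6.18
position: [664.2, 217.4, 61.4]
orientation: [-0.437, -0.556, -0.437, 0.556]
ft_force: [-0.9, 0.2, -1.9]
gripper_width: 13.7
time: 6.68
position: [664.0, 216.3, 57.9]
orientation: [-0.437, -0.556, -0.437, 0.556]
ft_force: [-0.3, -0.9, -1.8]
gripper_width: 13.6
[[-0.00000e+00  9.72000e-01 -2.35000e-01  6.64047e+02]
 [-0.00000e+00 -2.35000e-01 -9.72000e-01  2.16332e+02]
 [-1.00000e+00 -0.00000e+00  0.00000e+00  5.78690e+01]
 [ 0.00000e+00  0.00000e+00  0.00000e+00  1.00000e+00]]
```

View pics/w3.png

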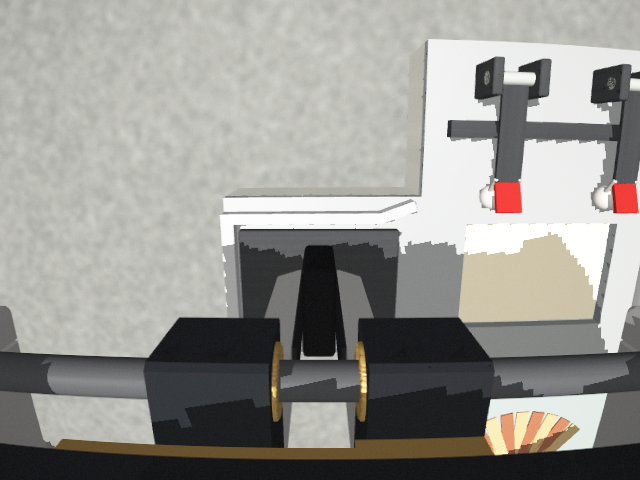

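The cover (dark plate ~240–398 px wide) sits between the channel rails. I'll nudge it to the stop, lower it until it touches and release.

```bash
python3 -m inch '[[[0,0,-2,0,0],[1,0,0,0,0],[0.5,0,0,0,0],[0,0,0,0,0]]]';  python3 -m inch '[[[0,0,0,0,0.4],[0,0,0,0,0.4],[0,0,0,0,0.4],[0,0,0,0,0.4]]]'; python3 -m inch '[[[-25,0,0,0,0.4],[-40,0,0,0,0.4],[-45,0,0,0,0.4],[-45,0,0,0,0.4],[0,0,0,0,0.4]]]'
python3 - <<'E'
from h import *
print(toolT().round(3)); snap('wrist','w4')
E
```

```text
time: 7.22
position: [664.6, 217.9, 57.9]
orientation: [-0.438, -0.555, -0.437, 0.556]
ft_force: [-4.1, -4.3, 6.7]
gripper_width: 13.8
time: 7.72
position: [664.5, 218.8, 56.3]
orientation: [0.437, 0.556, 0.437, -0.556]
ft_force: [0.4, -0.3, -1.2]
gripper_width: 37.5
time: 8.35
position: [667.2, 219.1, 217.0]
orientation: [0.439, 0.559, 0.436, -0.553]
ft_force: [0.1, -0.1, -1.0]
gripper_width: 37.2
[[ 9.00000e-03  9.72000e-01 -2.35000e-01  6.67160e+02]
 [ 2.00000e-03 -2.35000e-01 -9.72000e-01  2.19143e+02]
 [-1.00000e+00  9.00000e-03 -4.00000e-03  2.17036e+02]
 [ 0.00000e+00  0.00000e+00  0.00000e+00  1.00000e+00]]
```

View pics/w4.png

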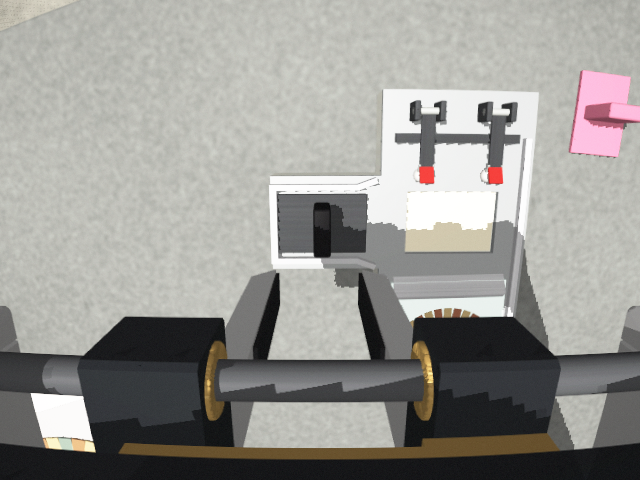

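The cover lies in its channel at (~278–366, 195–252), with the bar upright. Next I'll move behind the plate.

```bash
python3 -m inch '[[[0,-38,24,0,0.64],[0,-38,24,0,0.64],[0,-38,24,0,0.64],[0,-38,24,0,0.64],[0,-39,24,0,0.64],[0,0,0,0,0.64],[0,0,0,0,0.64]]]'
python3 - <<'E'
from h import *
print(toolT().round(3)); snap('wrist','w5')
th=np.radians(-13.497);t=np.array([652.55,98.85]);c,s=np.cos(th),np.sin(th);M=np.array([[c,-s],[s,c]])
T=toolT();print('tcp stage',(T[:2,3]-t)@M)
p=px('w4',[(322,215),(290,200),(290,245),(355,205)]);print(np.c_[(p[:,:2]-t)@M,p[:,2]].round(1))
E
```

```text
time: 9.28
position: [450.7, 146.9, 210.5]
orientation: [-0.437, -0.555, -0.438, 0.556]
ft_force: [0.3, 0.0, -0.3]
gripper_width: 60.0
[[-1.00000e-03  9.72000e-01 -2.35000e-01  4.50653e+02]
 [ 0.00000e+00 -2.35000e-01 -9.72000e-01  1.46853e+02]
 [-1.00000e+00 -1.00000e-03  0.00000e+00  2.10533e+02]
 [ 0.00000e+00  0.00000e+00  0.00000e+00  1.00000e+00]]
tcp stage [-207.07699575   -0.27225654]
[[ 5.480e+01  1.201e+02  3.967e+02]
 [ 4.400e+00  1.467e+02  4.540e+01]
 [-3.720e+01  1.476e+02  4.350e+01]
 [-2.000e-01  8.910e+01  4.530e+01]]
```

View pics/w5.png

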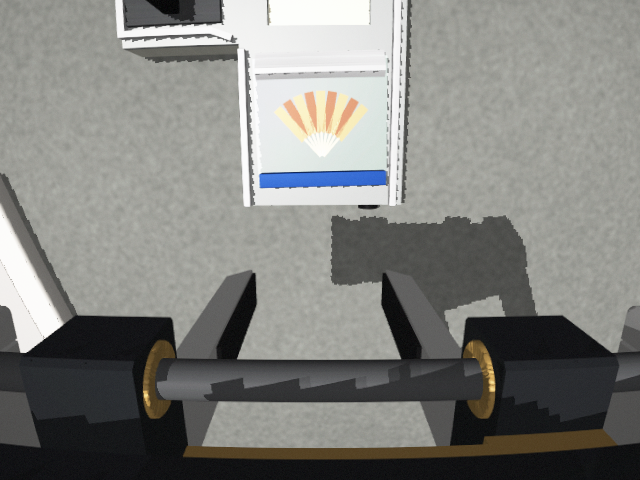

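Blue bar: ends at about (260,180) and (387,178), with rear edge rows ~188/185. The deck's rear edge is at row ~205.

```bash
python3 - <<'E'
from h import *
crop('w5',230,40,420,220,4,'w5c')
th=np.radians(-13.497);t=np.array([652.55,98.85]);c,s=np.cos(th),np.sin(th);M=np.array([[c,-s],[s,c]])
p=px('w5',[(261,188),(387,185)],56);print(np.c_[(p[:,:2]-t)@M,p[:,2]].round(1))
p=px('w5',[(245,206),(404,205)],40);print(np.c_[(p[:,:2]-t)@M,p[:,2]].round(1))
E
```

```text
[[-178.    48.    56. ]
 [-175.8  -57.3   56. ]]
[[-195.9   65.2   40. ]
 [-195.4  -75.9   40. ]]
```

View pics/w5c.png

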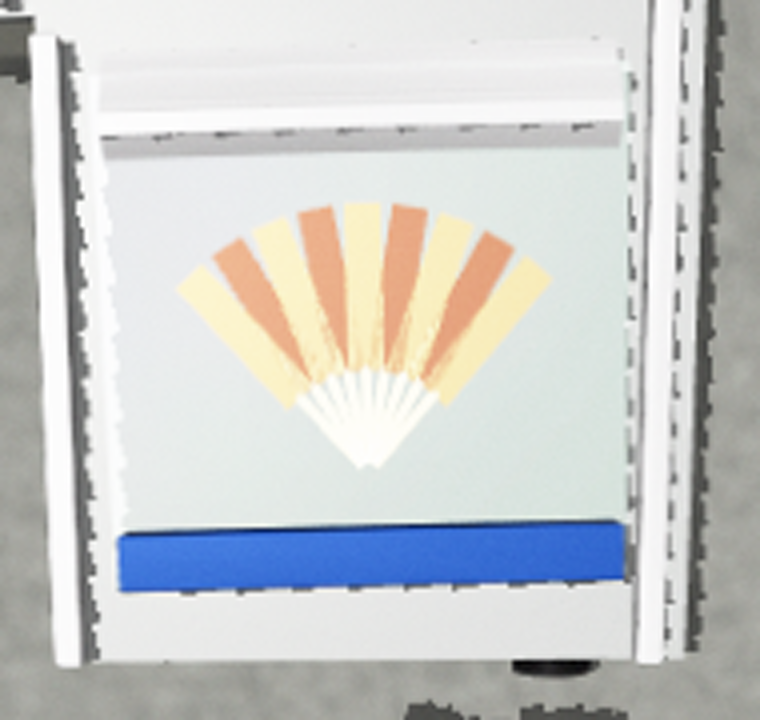

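```bash
python3 -m inch '[[[45,-1,0,0,0.64],[45,0,0,0,0.64],[40,0,0,0,0.64],[25,0,0,0,0.64],[10,0,0,0,0.64],[0,0,0,0,0.64]]]'; python3 -m inch '[[[0,5,0,0,0.64],[0,5,0,0,0.64],[0,5,0,0,0.64],[0,5,0,0,0.64],[0,5,0,0,0.64],[0,5,0,0,0.64],[0,5,0,0,0.64],[0,5,0,0,0.64]]]'
python3 - <<'E'
from h import *
print(toolT().round(3)); snap('wrist','w6')
th=np.radians(-13.497);t=np.array([652.55,98.85]);c,s=np.cos(th),np.sin(th);M=np.array([[c,-s],[s,c]])
T=toolT();print('tcp stage',(T[:2,3]-t)@M)
E
```

```text
time: 10.07
position: [450.1, 147.2, 46.1]
orientation: [-0.437, -0.555, -0.438, 0.556]
ft_force: [1.0, -0.4, -0.4]
gripper_width: 60.1
time: 11.08
position: [488.8, 137.6, 46.3]
orientation: [-0.437, -0.556, -0.437, 0.556]
ft_force: [-2.1, 0.2, 0.3]
gripper_width: 60.0
[[-0.00000e+00  9.72000e-01 -2.35000e-01  4.88796e+02]
 [-0.00000e+00 -2.35000e-01 -9.72000e-01  1.37585e+02]
 [-1.00000e+00 -0.00000e+00  0.00000e+00  4.63320e+01]
 [ 0.00000e+00  0.00000e+00  0.00000e+00  1.00000e+00]]
tcp stage [-167.46599361   -0.56827969]
```

View pics/w6.png

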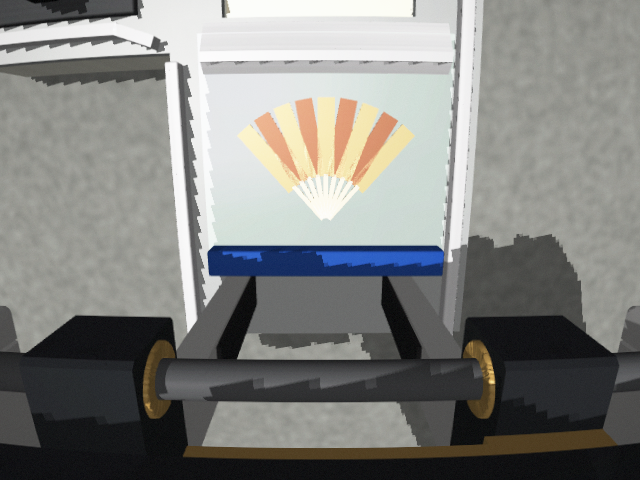

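The fingers are on the bar and the plate looks square. I'll keep pushing.

```bash
python3 -m inch '[[[0,8,0,0,0.64],[0,8,0,0,0.64],[0,8,0,0,0.64],[0,8,0,0,0.64],[0,8,0,0,0.64],[0,8,0,0,0.64],[0,8,0,0,0.64],[0,8,0,0,0.64]]]'
python3 -m inch '[[[0,4,0,0,0.64],[0,4,0,0,0.64],[0,4,0,0,0.64],[0,4,0,0,0.64],[0,4,0,0,0.64],[0,4,0,0,0.64],[0,0,0,0,0.64]]]'
python3 - <<'E'
from h import *
snap('wrist','w7')
th=np.radians(-13.497);t=np.array([652.55,98.85]);c,s=np.cos(th),np.sin(th);M=np.array([[c,-s],[s,c]])
T=toolT();print('tcp stage',(T[:2,3]-t)@M,status.state()['ft_force'])
E
```

```text
time: 12.12
position: [551.4, 122.5, 46.5]
orientation: [0.437, 0.556, 0.437, -0.556]
ft_force: [-2.1, -0.5, -0.3]
gripper_width: 60.3
time: 13.0
position: [571.3, 117.9, 46.4]
orientation: [-0.435, -0.554, -0.439, 0.558]
ft_force: [-11.4, 3.1, 9.8]
gripper_width: 60.3
tcp stage [-83.40666561  -0.47964045] [-10.96381539   2.72125819  10.29721361]
```

View pics/w7.png

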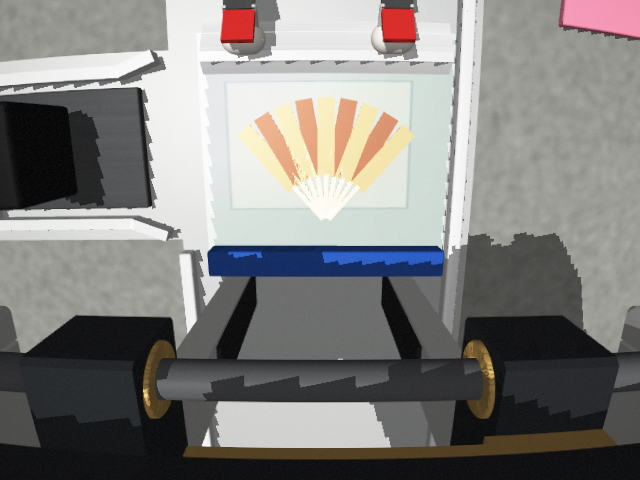

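The rollers are now on the ramp of the front rail and the plate is square. I'll continue slowly.

```bash
python3 -m inch '[[[0,3,0,0,0.64],[0,3,0,0,0.64],[0,3,0,0,0.64],[0,3,0,0,0.64],[0,0,0,0,0.64]]]'
python3 - <<'E'
from h import *
snap('wrist','w8')
th=np.radians(-13.497);t=np.array([652.55,98.85]);c,s=np.cos(th),np.sin(th);M=np.array([[c,-s],[s,c]])
T=toolT();print('tcp stage',(T[:2,3]-t)@M,T[2,3],status.state()['ft_force'])
E
```

```text
time: 13.68
position: [586.1, 114.2, 46.5]
orientation: [0.437, 0.556, 0.437, -0.556]
ft_force: [-1.4, 0.5, 0.6]
gripper_width: 60.1
tcp stage [-68.26491169  -0.56232976] 46.463487144296906 [-1.31432965  0.30446488 -0.1077584 ]
```

View pics/w8.png

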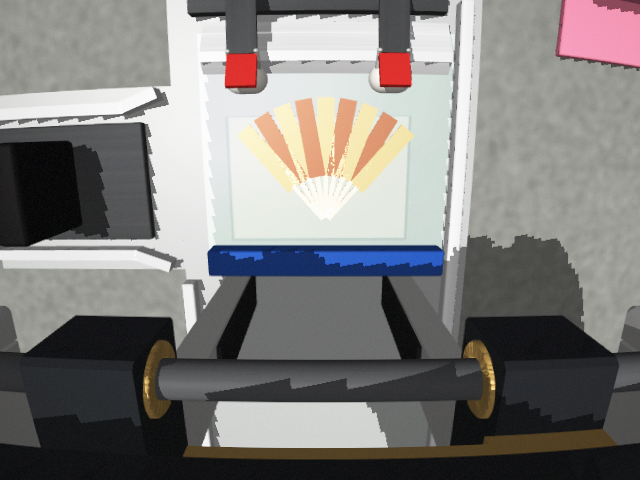

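Both clips have snapped over the rail and the force has dropped. I'll press on to the back stop.

```bash
python3 -m inch '[[[0,2,0,0,0.64],[0,2,0,0,0.64],[0,0,0,0,0.64]]]';python3 -m inch '[[[0,1,0,0,0.64],[0,1,0,0,0.64],[0,0,0,0,0.64]]]'
```

```text
time: 14.1
position: [588.9, 113.6, 46.5]
orientation: [-0.437, -0.555, -0.438, 0.556]
ft_force: [-4.6, 2.3, 4.1]
gripper_width: 60.1
time: 14.48
position: [589.6, 113.4, 46.5]
orientation: [-0.436, -0.554, -0.439, 0.557]
ft_force: [-9.1, 2.7, 7.5]
gripper_width: 60.1
```

```bash
python3 -m inch '[[[0,1,0,0,0.64],[0,1,0,0,0.64],[0,0,0,0,0.64]]]'
python3 - <<'E'
from h import *
snap('wrist','w9')
th=np.radians(-13.497);t=np.array([652.55,98.85]);c,s=np.cos(th),np.sin(th);M=np.array([[c,-s],[s,c]])
T=toolT();print('tcp stage',(T[:2,3]-t)@M,T[2,3],status.state()['ft_force'])
E
python3 -m inch '[[[0,-6,0,0,0.64],[0,-6,0,0,0.64],[0,-8,0,0,0.64],[-20,-6,0,0,0.64],[-40,0,0,0,0.64],[-45,0,0,0,0.64],[-45,0,0,0,0.64],[0,0,0,0,0.64]]]'
python3 -m inch '[[[0,30,0,0,0.64],[0,30,0,0,0.64],[0,0,0,0,0.64]]]'
python3 - <<'E'
from h import *
snap('wrist','w10')
crop('w10',150,20,450,260,2.6,'w10c')
E
```

```text
time: 14.85
position: [589.7, 113.3, 46.4]
orientation: [-0.435, -0.553, -0.44, 0.558]
ft_force: [-15.5, 2.8, 13.3]
gripper_width: 60.1
tcp stage [-64.44279649  -0.59371746] 46.45437020756388 [-16.0708104    3.37916405  13.15473564]
time: 15.9
position: [570.9, 118.4, 201.3]
orientation: [0.439, 0.558, 0.435, -0.553]
ft_force: [0.4, 0.1, 0.3]
gripper_width: 60.1
time: 16.27
position: [626.7, 103.7, 194.6]
orientation: [-0.437, -0.555, -0.438, 0.557]
ft_force: [0.4, -0.1, -0.4]
gripper_width: 60.1
```

View pics/w10.png

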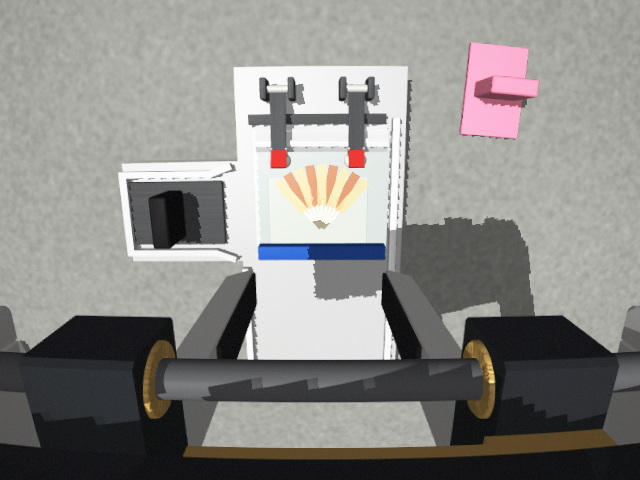

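View pics/w10c.png

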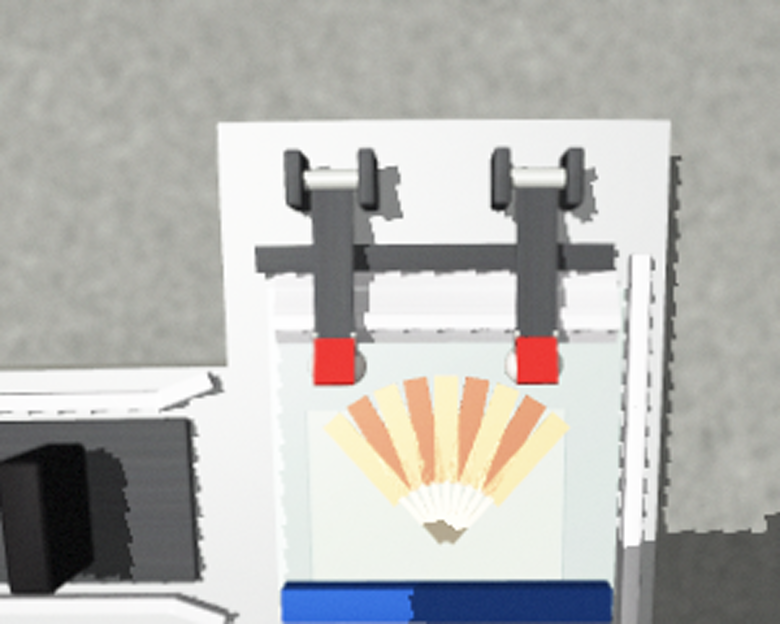

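The plate's front meets the dark back stop (crop row ~275). Both red tips rest on the glass behind the rail. I'll check these numerically.

```bash
python3 - <<'E'
from h import *
th=np.radians(-13.497);t=np.array([652.55,98.85]);c,s=np.cos(th),np.sin(th);M=np.array([[c,-s],[s,c]])
def st(uv,z=None):
    p=px('w10',uv,z);return np.c_[(p[:,:2]-t)@M,p[:,2]].round(1)
print('rear bar top-front edge, expect x=-43',st([(259,245),(384,244)],56))
print('rear bar top-rear edge, expect -55',st([(259,259),(385,259)],56))
print('rail flat->down edge expect x~38',st([(257,147),(387,147)],50))
print('cover plate corners expect (10/-44, 79..159)',st([(131,182),(222,181),(227,243),(136,247)],45))
print('red tips',st([(279,158),(356,158)]),'cover plate z',st([(145,190),(200,190),(200,235)]),'glass z',st([(270,200),(370,200),(270,235),(370,235)]))
snap('top','t1');crop('t1',120,130,480,340,2.2,'t1c')
E
```

```text
rear bar top-front edge, expect x=-43 [[-42.   48.2  56. ]
 [-41.5 -54.8  56. ]]
rear bar top-rear edge, expect -55 [[-54.   48.7  56. ]
 [-54.5 -56.1  56. ]]
rail flat->down edge expect x~38 [[ 37.   47.7  50. ]
 [ 36.7 -55.6  50. ]]
cover plate corners expect (10/-44, 79..159) [[ 10.  155.9  45. ]
 [  9.8  78.5  45. ]
 [-43.1  77.3  45. ]
 [-46.5 157.8  45. ]]
red tips [[ 28.9  29.3  62. ]
 [ 28.6 -29.9  61.8]] cover plate z [[  3.1 144.3  45.2]
 [  2.5  97.4  45. ]
 [-36.  100.3  44.8]] glass z [[ -6.4  39.3  44.5]
 [ -6.7 -43.7  44.8]
 [-36.2  40.2  45. ]
 [-36.2 -44.3  46.3]]
```

View pics/t1c.png

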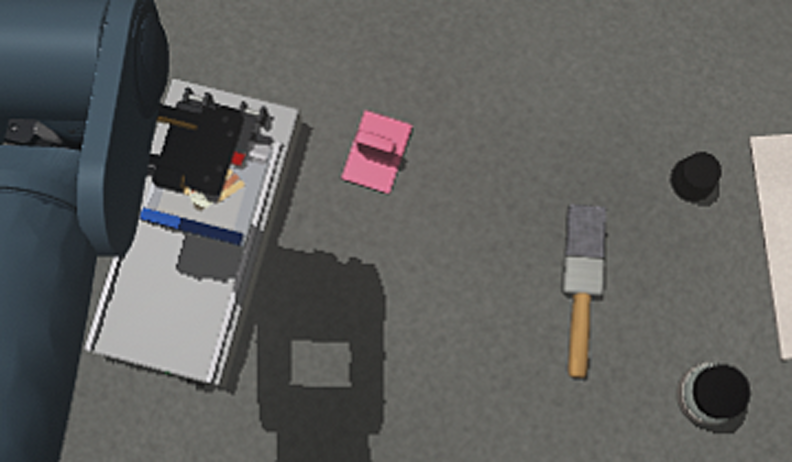

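The measured points agree with home within about 1 mm, and nothing else has moved. The gripper is well clear, so I'm handing in.

```bash
python3 - <<'E'
from h import *
print(robot.close_job())
E
```

```text
the job is handed in; nothing more can be done
None
```

The light stage is ready: the cover is parked in its side channel and the plate is home under both clips. I handed the job in at about 16.3 s, and the interface gives no verdict.

- **Cover:** I lifted it about 10 mm by its grip, slid it low into the channel and released it near the end stop. In the last wrist picture it lies flat. Its top is at z ≈ 45 mm, as expected. Its centre is at about stage x = −17 and y ≈ 117, against 119 when fully parked.
- **Plate:** I pushed it along the deck with two-point finger contact. The push force rose to about 12 N while the clips rode up the front rail and fell to about 1.5 N once they dropped. It then rose to about 16 N with no further travel, which I took as the back stop. The edges I measured put the plate within about 1.5 mm of home and square.
- **Clips:** Both red tips show at the same height (about 62 mm) on the glass behind the rail. I could not read the clip joint angles directly.
- **Other objects:** The brush, jar, loupe and pink look-alike look unmoved in the last top picture. The arm stayed clear after the push.

**Disagreements:** The glass height read 44.5–46.3 mm against an expected 45, with the high reading at one corner. Two of the cover's corners were 2–3 mm off their expected positions, partly because I read those pixels roughly.

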